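# Press a hide ball half home in its mould

### The arm

A 7-joint arm with a two-finger parallel gripper is mounted at the origin on the work surface. World frame = base frame: x ahead of the robot, y to its left, z up, the work surface at z = 0. Lengths are in m, angles in rad, forces in N, time in s.
With the tool pointing down it reaches from about 0.35 to 0.9 m from the base axis. Payload 8.1 kg.
Tool frame: the origin (TCP) lies on the centre line of the jaws, within the pads' length; the fingertips stand 25 mm ahead of it and the grasp point (between the pads) lies 6 mm ahead of it; z points along the fingers, y is the line along which they close (so a half turn about z gives the same grasp; the last joint's range is limited). The gripper opens to 85 mm and grips with 20 to 120 N. Pads are 22 mm wide; open, the fingers measure 114 mm over their backs; the gripper's body (76 mm by 85 mm) begins 54 mm behind the grasp point. The pads swing forward as they close: fully open they stand 13 mm farther back than shut.
Start: joints at [1.136, 0.434, 0.025, 1.573, -0.012, 1.134, -0.075], TCP at [0.204, -0.591, 0.256] pointing down, gripper open.
Joint ranges: [-2.62, 2.62], [-0.44, 2.09], [-1.27, 1.32], [0.08, 2.57], [-1.32, 4.46], [0.12, 2], [-2.74, 2.74]. Speed limits (rad/s): [2.22, 2.22, 3.01, 3.01, 3.14, 3.14, 3.14].

### API

Orientations are given as a unit quaternion [x, y, z, w].
In Python, from workcell import manip gives the robot as it stands. Calls block until the motion is done:
- manip.move_to(position, orientation): joint-space move of the TCP to a pose.
- manip.movel(position, ori=None, velocity=0.15, force_limit=None): straight line of the TCP; ori=None keeps the orientation; velocity is the mean speed in m/s. With force_limit (N) it stops when the force on the tool has changed by that much, and returns True; else False.
- manip.set_joints(angles): joint-space move.
- manip.move_gripper(opening): opening from 0.0 (shut) to 1.0 (fully open); the grip force is fixed at half the most; returns when the fingers have stopped.
- manip.hold(seconds).
- manip.solve_ik(position, orientation): joint angles nearest the present ones, or None.
- manip.read_camera(name): name is "side" or "top" or "wrist"; returns the picture (400x640x3 uint8, blue, green, red); there is no depth.
- manip.camera_info(name): a dict with "mtx" (3x3 intrinsics, pixels), "pose" (4x4, takes a point from camera to world coordinates). Camera axes: x right, y down, z forward; pixel columns grow to the right and rows downward; lengths in m; the calibration is good to about 2 mm. A picture is of the moment at which its call begins: read the wrist's pose just before it. camera_info takes no time and is no camera call; for the wrist camera it gives the pose at the moment of the call.
A pose or a line that the arm cannot do raises manip.Unreachable and nothing moves.
- manip.job_done(): hands the job in; it is judged then, once.
Trained networks look in the newest picture that a camera, given by its name, has taken for a name from the list of things; names that differ only in an ending like _2 or _b are one class to them, and where a whole thing is asked for, a point or a joint stands for the part that bears it (a point fixed in the world has none). Each returns a list of dicts, best first, with "confidence" (0 to 1); they miss things now and then, are a little off and sometimes report something else, mostly with a low value. They report only what shows in the picture. A call takes as long as a camera call. They do not tell look-alikes from the thing itself.
- manip.regions_of(camera, label): "pixels" (400x640 bool, what is visible of it) and "at" ([column, row] as shares, 0 to 1, of the picture: columns of its width, rows of its height, amid what is visible of it).
- manip.spot_point(camera, label): "at" ([column, row] as shares, 0 to 1, of the picture: columns of its width, rows of its height: a listed point, or the origin of a listed thing).
Readings, each from a call of its own:
- manip.read_clock(): time.
- manip.read_joint_pos(): joint angles.
- manip.read_dq(): joint speeds.
- manip.read_joint_torque(): joint torques, N m.
- manip.read_tool_pos(): TCP position.
- manip.read_tool_rot(): TCP orientation.
- manip.read_contact_force(): force on the tool from outside, world axes, zero at the start.
- manip.read_moment(): the same for the moment, N m.
- manip.read_opening(): opening from 0.0 (shut) to 1.0 (fully open).
- manip.read_gripper_force(): force on a finger pad.
Only numpy, scipy, OpenCV 4.12 (cv2) and the standard library are available. Lean on these libraries where they do the work, as an engineer would, in place of code of your own. Each camera call takes 0.05 s, during which the arm holds its last target. There are 200 camera calls.

### The job

Push the sliding mould carriage fully in against its back stop, so that the hide half sits under the die. Then swing the press's long arm down until the die has pushed the half fully home in the mould; the arm first meets a lighter drag on the way, so go on to the solid stop, hold a firm push of about 16 newtons on the arm's grip there for at least a second, and do not overload the hide. Then ease the arm back up to its rest without letting it fly up, and leave the tools and cork cores alone.

Things in the scene. Friction and masses are not known exactly. Their poses are not given: they have to be found in the camera images.
- press: the fixed cast iron hand press. Origin on the bench, right under the axis of the ram. Its x axis is the way the carriage is pushed in, y points to the column (its body is 56 mm wide in x and stands at y 138 to 200 mm; the head, 148 to 188 mm high, reaches from it to the ram at y 0), z up. The base is 30 mm high: x -140 to 90, y -70 to 70 mm, and x -60 to 70 on to y 205 mm
- carriage (a joint): travel of the mould carriage along the press's x axis (m): 0 drawn out (as it starts), 0.070 fully in against the back stop, with the mould under the die. Slides in its ways with about 4 N of drag and stays where it is left
- knob (a point): point on the axis of the upright round steel knob at the carriage's near end, to push or pinch it by: 26 mm diameter, top at 90 mm and foot at 42 mm above the bench, this point at 75 mm. It lies 105 mm in -x of the mould's centre; clear of everything by 40 mm
- mould_rim (a point): centre of the mouth of the iron mould cup on the carriage (cup 100 mm across outside, 76 mm inside, rim 86 mm above the bench); it moves with the carriage
- half: the red hide ball half, an open cup lying mouth up in the mould: 72 mm across, 34 mm high, wall 4 mm, origin at the centre of its underside. It starts 8 mm proud of the mould on a stiff knock-out pad in the mould's floor, which gives at about 9 N of die load and stays where it is pushed
- half_rim (a point): centre of the half's mouth. When the half is fully home it is flush with mould_rim; at the start it is 8 mm above it
- swing_arm (a joint): angle of the arm (rad): 0 raised at its rest, growing as the free end is pushed down. The die reaches the proud half at 0.34 to 0.41 (the push rises by 2 to 3 N) and the solid stop comes, with the half home, between 0.41 and 0.49, according to how far the die is screwed out. The stop is hard: about 5 N for each mm at the grip; over about 25 N there overloads the hide
- pin (a point): centre of the fixed pivot pin of the swing arm, 235 mm above the bench at y = 110 mm in the press's frame; the pin lies along the press's x axis
- grip (a point): point on the axis of the round wooden grip (28 mm thick) at the arm's free end, 330 mm from the pin; the grip runs from 274 to 386 mm. The arm runs in the press's -y direction, over the ram, sloping up by 0.24 rad minus the joint's value; at rest this point is 313 mm high. A spring lifts the arm: 2 to 6 N down here keeps it moving; each newton beyond gives about 3 N at the die
- ram: the upright steel ram with the domed die (56 mm across) screwed in its lower end. It rises and falls with the arm; origin 150 mm above the bench with the arm raised. The dome's lowest point is 41 to 47 mm below this origin: it is set by screwing, so it is not known beforehand
- mallet: bystander: boxwood mallet lying on the bench, about 265 mm long, head 72 mm in diameter and 100 mm long; origin on the bench under its middle, handle to its -x
- roller: bystander: brass seam roller, a 52 mm wheel in a fork with a wooden handle, 195 mm long in all; origin on the bench near its middle, wheel to its +x
- core_a_center (a point): centre of a cork core sphere, 58 mm in diameter, in a hole of a small board; a bystander
- core_b_center (a point): centre of the other cork core sphere
Things that resemble listed ones, but are neither listed nor needed, are in the scene too. Of the things like the half, leave any that is green, orange or white; of the rest the larger one is meant.

How it is judged:
By the outcome, as a careful person would: the job done as asked, in the order asked, and still so for the second after the job is handed in, with the robot touching nothing.
It also fails if it takes over 72 s, if anything falls off the work surface, if the arm or the gripper's body presses on something with over 40 N, if the wrist force passes 120 N, or if a joint passes its speed limit or range.

## Working session

There is one attempt and no reset: what is moved stays moved. The work goes in short steps, each a Python script; the robot and the scene stay as the last script left them, time stands still between calls to the robot, and variables do not carry over. Pictures are saved under pics/ and viewed, at most 10 in all, crops included, and the job is handed in when it is done.

```bash
ls; mkdir -p pics
cat > h.py <<'E'
import numpy as np, cv2
from workcell import manip
def ray(cam,at,info=None):
    i=info or manip.camera_info(cam); K=np.array(i["mtx"]);T=np.array(i["pose"])
    d=T[:3,:3]@np.linalg.inv(K)@np.array([at[0]*640,at[1]*400,1]); return T[:3,3],d/np.linalg.norm(d)
def tri(rs):
    A=np.zeros((3,3));b=np.zeros(3)
    for o,d in rs:
        P=np.eye(3)-np.outer(d,d);A+=P;b+=P@o
    p=np.linalg.solve(A,b); return p,[float(np.linalg.norm((np.eye(3)-np.outer(d,d))@(p-o))) for o,d in rs]
def atz(r,z): o,d=r; return o+d*(z-o[2])/d[2]
E
python3 - <<'E'
from h import *
for c in ["side","top"]:
    cv2.imwrite(f"pics/{c}0.png",manip.read_camera(c))
    print(c,np.round(manip.camera_info(c)["pose"],3).tolist())
    for l in ["press","knob","mould_rim","half_rim","half","pin","grip","ram","mallet","roller","core_a_center"]:
        print(l,[(round(d["confidence"],2),np.round(np.array(d["at"])*[640,400],1).tolist()) for d in manip.spot_point(c,l)])
print(manip.read_clock(), manip.read_tool_rot())
E
```

```text
pics
side [[-0.966, -0.151, 0.209, 0.271], [-0.258, 0.602, -0.756, 0.908], [-0.012, -0.784, -0.62, 0.923], [0.0, 0.0, 0.0, 1.0]]
press [(0.81, [270.4, 256.3])]
knob [(0.76, [325.9, 261.1])]
mould_rim [(0.93, [292.3, 241.5])]
half_rim [(0.93, [367.8, 254.1]), (0.92, [294.3, 241.3]), (0.83, [354.6, 285.0]), (0.8, [317.0, 305.1]), (0.71, [325.2, 218.1]), (0.63, [317.9, 178.4]), (0.54, [266.3, 216.0])]
half [(0.79, [291.1, 248.7]), (0.77, [322.2, 312.3]), (0.69, [365.0, 258.2]), (0.59, [327.7, 225.7]), (0.55, [354.7, 293.3])]
pin [(0.6, [242.1, 216.9])]
grip [(0.91, [301.0, 125.5])]
ram [(0.95, [267.2, 218.0])]
mallet [(0.76, [317.9, 179.3]), (0.71, [266.6, 215.4])]
roller [(0.63, [361.1, 182.9])]
core_a_center [(0.89, [326.5, 344.2])]
top [[0.023, -0.991, 0.13, 0.374], [-1.0, -0.021, 0.014, -0.033], [-0.011, -0.131, -0.991, 1.251], [0.0, 0.0, 0.0, 1.0]]
press [(0.56, [295.9, 172.4])]
knob []
mould_rim [(0.58, [292.7, 188.0])]
half_rim [(0.88, [289.6, 189.6]), (0.88, [270.8, 249.3]), (0.76, [307.8, 254.5]), (0.57, [349.1, 209.4])]
half [(0.79, [311.0, 250.3]), (0.73, [292.0, 192.8]), (0.48, [350.2, 206.9]), (0.44, [249.9, 226.2])]
pin [(0.58, [414.6, 184.9]), (0.56, [251.3, 147.0])]
grip [(0.95, [370.0, 162.5])]
ram [(0.44, [297.2, 165.6])]
mallet [(0.62, [418.0, 186.9])]
roller [(0.58, [417.5, 232.6])]
core_a_center [(0.73, [209.8, 238.6])]
1.2 [ 9.86277481e-01  1.65096126e-01 -9.79407445e-06  6.07041986e-06]
```

View pics/side0.png

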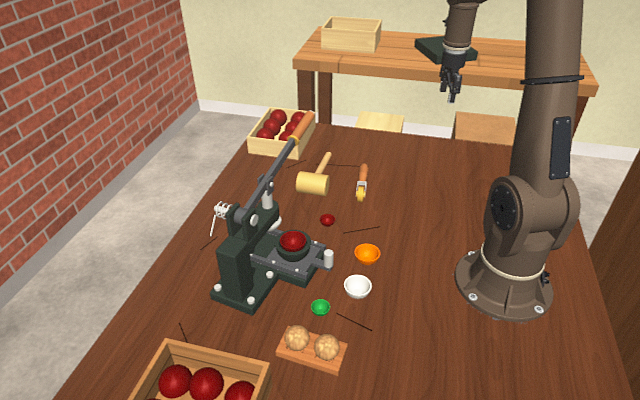

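View pics/top0.png

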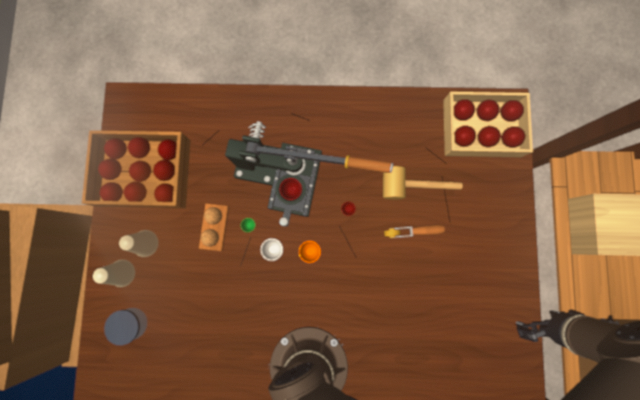

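Run:
```python
from h import *
S=lambda c,p: ray(c,[p[0]/640,p[1]/400])
for n,s,t in [("grip",(301,125.5),(370,162.5)),("rim",(292.3,241.5),(292.7,188)),("halfrim",(294.3,241.3),(289.6,189.6)),("ram",(267.2,218),(297.2,165.6)),("pin",(242.1,216.9),(251.3,147)),("press",(270.4,256.3),(295.9,172.4))]:
    p,e=tri([S("side",s),S("top",t)]);print(n,p.round(4),np.round(e,4))
print("knob z.075",atz(S("side",(325.9,261.1)),.075))
```

```text
grip [ 0.5944 -0.1546  0.3159] [0.0008 0.0008]
rim [0.5631 0.061  0.0788] [0.0002 0.0002]
halfrim [0.5552 0.0696 0.0895] [0.001 0.001]
ram [0.63   0.0461 0.1351] [0.006 0.006]
pin [0.6501 0.1678 0.2369] [0.0017 0.0017]
press [0.6313 0.0582 0.0017] [0.0012 0.0012]
knob z.075 [0.45760401 0.1065461  0.075     ]
```

The side view shows the press with the red half in its mould at about (293,241). The knob is at about (328,260), and the raised arm's grip runs from (292,140) to (312,115). The top view puts the mould at (291,188), the knob at (284,221) and the grip at (370,163). Two other red objects are decoys: a small red half at (348,208) in the top view, and the balls in the boxes. Next I'll fit the press pose and take a wrist view.

```bash
cat >> h.py <<'E'
def q(deg): a=np.radians(deg)/2; return [float(np.cos(a)),float(np.sin(a)),0.,0.]
E
python3 - <<'E'
from h import *
manip.move_to([0.30,-0.32,0.42],q(-10)); manip.move_gripper(0.0)
def look(k):
    i=manip.camera_info("wrist"); im=manip.read_camera("wrist"); cv2.imwrite(f"pics/w{k}.png",im)
    print("pose",np.round(i["pose"],3).tolist(),manip.read_tool_pos())
    for l in ["knob","mould_rim","half_rim","grip","ram"]:
        for d in manip.spot_point("wrist",l):
            r=ray("wrist",d["at"],i); print(k,l,round(d["confidence"],2),np.round(np.array(d["at"])*[640,400],1),"o",r[0].round(4).tolist(),"d",r[1].round(4).tolist(), atz(r,.09).round(4))
look(0)
manip.move_to([0.36,0.0,0.40],q(-10)); look(1)
manip.move_to([0.36,0.12,0.40],q(-10)); look(2)
print(manip.read_clock(),manip.read_contact_force())
E
```

```text
pose [[-0.173, -0.945, -0.279, 0.371], [-0.985, 0.166, 0.049, -0.332], [0.0, 0.283, -0.959, 0.538], [0.0, 0.0, 0.0, 1.0]] [ 0.30002187 -0.31998352  0.42001054]
0 knob 0.62 [ 7.5 98.9] o [0.3709, -0.3318, 0.538] d [0.1402, 0.667, -0.7317] [0.4567 0.0766 0.09  ]
0 half_rim 0.97 [157.3  36.8] o [0.3709, -0.3318, 0.538] d [0.2477, 0.3674, -0.8965] [ 0.4946 -0.1481  0.09  ]
0 half_rim 0.83 [ 30.6 162.4] o [0.3709, -0.3318, 0.538] d [-0.0022, 0.6791, -0.7341] [0.3695 0.0826 0.09  ]
pose [[-0.175, -0.944, -0.279, 0.431], [-0.985, 0.168, 0.049, -0.013], [0.0, 0.283, -0.959, 0.518], [0.0, 0.0, 0.0, 1.0]] [ 0.36026703 -0.00126427  0.40001006]
1 knob 0.8 [237.2 106. ] o [0.4311, -0.013, 0.518] d [0.0497, 0.2228, -0.9736] [0.4529 0.0849 0.09  ]
1 half_rim 0.95 [227.4  10.8] o [0.4311, -0.013, 0.518] d [0.2877, 0.1819, -0.9403] [0.562  0.0698 0.09  ]
1 half_rim 0.85 [307.2 157.4] o [0.4311, -0.013, 0.518] d [-0.1396, 0.0459, -0.9891] [0.3707 0.0069 0.09  ]
1 half_rim 0.8 [374.5  39.9] o [0.4311, -0.013, 0.518] d [0.1543, -0.2001, -0.9675] [ 0.4993 -0.1015  0.09  ]
1 half_rim 0.67 [167.3 128. ] o 
[... 432 characters left out ...]
-0.985, 0.165, 0.048, 0.109], [0.0, 0.283, -0.959, 0.518], [0.0, 0.0, 0.0, 1.0]] [0.36015977 0.11942444 0.39989496]
2 knob 0.73 [323.   86.7] o [0.4309, 0.1086, 0.5179] d [0.0597, -0.0386, -0.9975] [0.4565 0.0921 0.09  ]
2 half_rim 0.97 [245.6 114.1] o [0.4309, 0.1086, 0.5179] d [0.022, 0.2048, -0.9786] [0.4405 0.1982 0.09  ]
2 half_rim 0.91 [307.6 153.7] o [0.4309, 0.1086, 0.5179] d [-0.1288, 0.0423, -0.9908] [0.3753 0.1269 0.09  ]
2 half_rim 0.63 [460.6  22.4] o [0.4309, 0.1086, 0.5179] d [0.1464, -0.4086, -0.9009] [ 0.5004 -0.0854  0.09  ]
2 half_rim 0.61 [385.4 143.5] o [0.4309, 0.1086, 0.5179] d [-0.1366, -0.1993, -0.9704] [0.3706 0.0208 0.09  ]
5.9 [-0.29447627 -0.15217412 -0.17160663]
```

```bash
python3 - <<'E'
from h import *
u=np.array([np.cos(np.radians(-10.5)),np.sin(np.radians(-10.5)),0]); k=np.array([.456,.091,0])
p=k-.05*u; Q=q(-10.5)
manip.move_to((p+[0,0,.2]).tolist(),Q)
print(manip.movel((p+[0,0,.084]).tolist(),Q,.15,force_limit=10))
p[2]=.084
print(manip.movel((p+.02*u).tolist(),Q,.08,force_limit=12),manip.read_contact_force())
for d in [.05,.08,.115]:
    r=manip.movel((p+d*u).tolist(),Q,.05,force_limit=14)
    t=manip.read_tool_pos();print(r,(t-p)@u,t.round(4),manip.read_contact_force().round(2))
    if r:break
print(manip.read_clock())
for c in ["side","top"]:cv2.imwrite(f"pics/{c}1.png",manip.read_camera(c)[100:340 if c=="side" else 300,180:460])
E
python3 -c "
import cv2,numpy as np
a=cv2.imread('pics/side1.png');b=cv2.imread('pics/top1.png')
a=cv2.resize(a,(400,343));b=cv2.resize(b,(400,286));b=cv2.copyMakeBorder(b,0,57,0,0,0)
cv2.imwrite('pics/j1.png',np.hstack([a,b]))"
```

```text
False
False [-0.10669348  0.53763813  0.15524074]
False 0.05037768849128126 [0.4564 0.0911 0.0841] [-0.17  0.09 -0.4 ]
False 0.08039639460232204 [0.4859 0.0854 0.0841] [0.04 0.94 0.36]
True 0.09724294156115208 [0.5023 0.0818 0.0831] [-0.35 -0.81  0.6 ]
10.0417
```

View pics/j1.png

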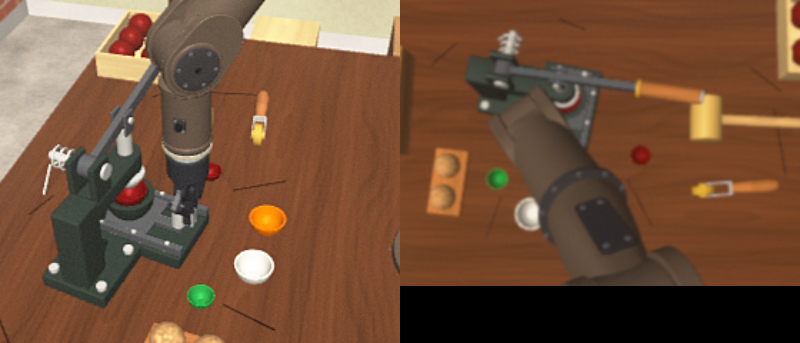

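The carriage has slid in, and the half now sits under the die: crop side (130,185), top (567,95). I'll press once more to confirm the stop, then back off and measure.

Run:
```python
from h import *
a=np.radians(-10.5);u=np.array([np.cos(a),np.sin(a),0]);Q=q(-10.5)
p=manip.read_tool_pos()
r=manip.movel((p+.015*u).tolist(),Q,.03,force_limit=14);t=manip.read_tool_pos();print(r,(t-p)@u,manip.read_contact_force().round(2))
manip.movel((t-.03*u).tolist(),Q,.12); t=manip.read_tool_pos()
manip.movel([t[0]-.0,t[1],.30],Q,.25)
manip.move_to([0.36,-0.0,0.42],Q)
R={}
for c in ["side","top","wrist"]:
    im=manip.read_camera(c);cv2.imwrite(f"pics/{c}2.png",im)
    for l in ["knob","half_rim","mould_rim","grip","pin","ram"]:
        for d in manip.spot_point(c,l):
            if d["confidence"]>.4: 
                r=ray(c,d["at"]); z=dict(knob=.075,half_rim=.094,mould_rim=.086,grip=.313,pin=.235,ram=.15)[l]
                print(c,l,round(d["confidence"],2),np.round(np.array(d["at"])*[640,400],1),atz(r,z).round(4))
                if l=="grip":R[c]=r
print(tri([R["side"],R["top"]])); print(manip.read_clock(),manip.read_contact_force())
```

```text
True -0.0002076429816426875 [ 0.66  0.38 -0.14]
side knob 0.66 [303.4 127.4] [ 0.7081 -0.5638  0.075 ]
side knob 0.59 [304.7 250.6] [0.5217 0.0828 0.075 ]
side half_rim 0.94 [357.1 282.9] [0.3632 0.1766 0.094 ]
side half_rim 0.78 [316.6 305.7] [0.441  0.2676 0.094 ]
side half_rim 0.66 [327.1 218.1] [ 0.4896 -0.0404  0.094 ]
side half_rim 0.58 [367.1 251.4] [0.3576 0.064  0.094 ]
side half_rim 0.53 [273.4 233.9] [0.6165 0.06   0.094 ]
side mould_rim 0.68 [267.8 234.5] [0.634  0.0581 0.086 ]
side grip 0.91 [303.  126.9] [ 0.5875 -0.153   0.313 ]
side pin 0.75 [239.5 214.3] [0.6589 0.1585 0.235 ]
side ram 0.79 [266.6 215.5] [0.6343 0.0526 0.15  ]
top knob 0.56 [288.5 201.5] [0.52   0.0733 0.075 ]
top half_rim 0.58 [349.1 209.4] [ 0.4968 -0.1187  0.094 ]
top half_rim 0.5 [295.5 168.5] [0.6236 0.0529 0.094 ]
top half_rim 0.44 [247.4 226.2] [0.4374 0.1972 0.094 ]
top mould_rim 0.83 [294.7 167.8] [0.6276 0.056  0.086 ]
top grip 0.57 [372.1 162.6] [ 0.5958 -0.1602  0.313 ]
top pin 0.68 [295.  170.2] [0.5883 0.0437 0.235 ]
top pin 0.63 [253.7 147.6] [0.6507 0.1618 0.235 ]
top pin 0.6 [370.6 161. ] [ 0.6187 -0.1666  0.235 ]
top ram 0.53 [295.4 166.1] [0.6189 0.0491 0.15  ]
wrist knob 0.84 [237.  52.] [0.523  0.0762 0.075 ]
wrist half_rim 0.94 [171. 129.] [0.4413 0.1868 0.094 ]
wrist half_rim 0.81 [308.9 154.6] [0.3717 0.0055 0.094 ]
wrist half_rim 0.73 [375.   40.9] [ 0.4996 -0.1051  0.094 ]
wrist half_rim 0.57 [237.5 167.8] [0.3718 0.1098 0.094 ]
(array([ 0.59337396, -0.16127882,  0.30860327]), [0.0033921721868196207, 0.0033921721868196268])
13.6333 [ 0.22254886 -0.09400238 -0.23800027]
```

The carriage moved about 68–70 mm, reached a hard stop, and the mould is on the ram axis (0.63, 0.056). Next, make contact with the grip and swing the arm down.

Run:
```python
from h import *
Q=q(-10.5); a=np.radians(10.5); y=np.array([np.sin(a),np.cos(a)])
g=np.array([.594,-.157]); pin=g+.3205*y
manip.move_to([.50,-.17,.45],Q)
manip.move_to([*g,.40],Q)
f0=manip.read_contact_force(); print(f0.round(2),manip.read_clock())
print(manip.movel([*g,.335],Q,.04,force_limit=2)); 
t=manip.read_tool_pos(); print("contact",t.round(4),(manip.read_contact_force()-f0).round(2))
z0=t[2]
def go(z,v):
    s=np.arcsin(np.clip((z-z0+.0784)/.33,-.4,.4)); h=pin-.33*np.cos(s)*y
    manip.movel([*h,z],Q,v); F=manip.read_contact_force()-f0; return F
for z in np.arange(z0-.01,z0-.101,-.015):
    F=go(z,.05); t=manip.read_tool_pos(); print(round(z0-z,3),t.round(4),F.round(2),round(manip.read_clock(),2))
    if np.linalg.norm(F)>12: print("stop");break
np.save("st.npy",np.array([z0,*pin,*f0]))
```

```text
[ 0.33 -0.67 -0.55] 15.0333
True
contact [ 0.5938 -0.1571  0.3535] [-0.44  1.37  4.29]
0.01 [ 0.5938 -0.1594  0.3438] [-0.5  -0.35  4.32] 16.48
0.025 [ 0.5931 -0.1623  0.3288] [-0.01 -2.18  4.34] 16.93
0.04 [ 0.5927 -0.164   0.3138] [-0.37 -2.3   4.78] 17.38
0.055 [ 0.5924 -0.1655  0.2987] [-1.07 -0.45  4.78] 17.83
0.07 [ 0.5923 -0.1662  0.2837] [-0.61 -1.31  5.23] 18.28
0.085 [ 0.5923 -0.1663  0.2688] [ 0.05 -1.86  5.02] 18.73
0.1 [ 0.5923 -0.1657  0.2537] [-0.09 -3.32  4.79] 19.18
```

Run:
```python
from h import *
Q=q(-10.5); a=np.radians(10.5); y=np.array([np.sin(a),np.cos(a)])
S=np.load("st.npy"); z0=S[0];pin=S[1:3];f0=S[3:]
def go(z,v):
    s=np.arcsin(np.clip((z-z0+.0784)/.33,-.4,.4)); h=pin-.33*np.cos(s)*y
    manip.movel([*h,z],Q,v); return manip.read_contact_force()-f0
z=z0-.1; n=0
while z>z0-.172:
    F=np.mean([manip.read_contact_force()-f0 for _ in range(3)],0)
    st=.001 if F[2]<9.3 else (.0005 if F[2]<12.5 else .0003)
    z-=st; F=go(z,.02); n+=1
    if n%4==0 or F[2]>8: print(round(z0-z,4),F.round(2),round(manip.read_tool_pos()[2]-z,4),round(manip.read_clock(),2))
    if F[2]>15.2: break
for i in range(4):
    print("hold",F.round(2)); manip.hold(.1); F=manip.read_contact_force()-f0
np.save("zc.npy",z)
```

```text
0.104 [-1.01 -2.71  5.18] -0.0 20.18
0.108 [-0.77 -3.02  4.11] 0.0 21.18
0.112 [-1.33 -3.19  5.21] 0.0 22.18
0.116 [-0.98 -2.94  5.31] 0.0 23.18
0.12 [-1.91 -3.92  4.67] -0.0 24.18
0.124 [-2.05 -3.97  7.55] 0.0003 25.18
0.128 [-1.34 -4.75  6.72] 0.0003 26.18
0.131 [-1.67 -4.3   8.25] 0.0003 26.93
0.132 [-1.69 -3.99  7.58] 0.0003 27.18
0.134 [-3.04 -4.8   8.08] 0.0003 27.68
0.136 [-1.98 -4.25  7.35] 0.0003 28.18
0.14 [-2.45 -5.79  7.24] 0.0003 29.18
0.141 [-2.1  -4.88  8.02] 0.0003 29.43
0.144 [-1.85 -4.73  7.33] 0.0003 30.18
0.147 [-2.19 -6.22  9.43] 0.0005 30.93
0.1475 [-4.31 -4.54 10.46] 0.0007 31.18
0.148 [-4.26 -6.47 11.89] 0.0009 31.43
0.1485 [-3.99 -6.14 13.2 ] 0.0011 31.68
0.1488 [-5.21 -7.47 15.24] 0.0012 31.93
hold [-5.21 -7.47 15.24]
hold [-4.64 -6.91 14.7 ]
hold [-5.43 -6.65 14.83]
hold [-4.89 -6.83 14.73]
```

Run:
```python
from h import *
Q=q(-10.5); a=np.radians(10.5); y=np.array([np.sin(a),np.cos(a)])
S=np.load("st.npy"); z0=S[0];pin=S[1:3];f0=S[3:]; z=float(np.load("zc.npy"))
def go(z,v):
    s=np.arcsin(np.clip((z-z0+.0784)/.33,-.4,.4)); h=pin-.33*np.cos(s)*y
    manip.movel([*h,z],Q,v); return manip.read_contact_force()-f0
def rep(F): t=manip.read_tool_pos();print(round(z0-z,4),F.round(2),"n",round(.978*F[2]-.21*F[:2]@y,2),t.round(4),round(manip.read_clock(),2))
z-=.00025; rep(go(z,.02))
for i in range(8): manip.hold(.2); rep(manip.read_contact_force()-f0)
cv2.imwrite("pics/s3.png",cv2.resize(manip.read_camera("side")[150:300,200:360],(800,750))[:600])
```

```text
0.1491 [-4.96 -6.43 15.13] n 16.31 [ 0.5935 -0.1602  0.2056] 32.58
0.1491 [-5.55 -6.46 15.15] n 16.36 [ 0.5935 -0.1602  0.2056] 32.78
0.1491 [-4.88 -6.17 15.52] n 16.64 [ 0.5935 -0.1602  0.2056] 32.98
0.1491 [-4.39 -7.02 15.38] n 16.66 [ 0.5935 -0.1602  0.2056] 33.18
0.1491 [-5.92 -6.35 14.2 ] n 15.43 [ 0.5935 -0.1602  0.2055] 33.38
0.1491 [-3.7  -5.83 12.89] n 13.95 [ 0.5935 -0.1602  0.2055] 33.58
0.1491 [-5.19 -6.97 13.31] n 14.65 [ 0.5935 -0.1602  0.2055] 33.78
0.1491 [-4.77 -7.74 12.57] n 14.07 [ 0.5935 -0.1601  0.2054] 33.98
0.1491 [-4.88 -6.1  12.78] n 13.95 [ 0.5935 -0.1601  0.2054] 34.18
```

View pics/s3.png

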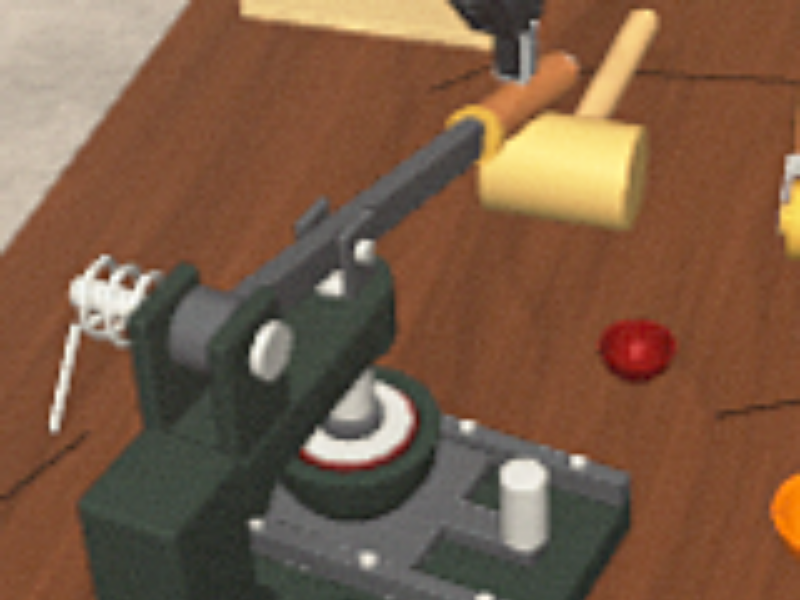

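The picture shows the die fully in the half, at about crop (360,440), with the red rim flush with the mould. The fingertips are on the grip at (515,75). The force sagged to about 14 N, so I'll servo it to about 17 N for a clear hold.

Run:
```python
from h import *
Q=q(-10.5); a=np.radians(10.5); y=np.array([np.sin(a),np.cos(a)])
S=np.load("st.npy"); z0=S[0];pin=S[1:3];f0=S[3:]; z=float(np.load("zc.npy"))-.00025
def go(z,v):
    s=np.arcsin(np.clip((z-z0+.0784)/.33,-.4,.4)); h=pin-.33*np.cos(s)*y
    manip.movel([*h,z],Q,v); return manip.read_contact_force()-f0
t0=manip.read_clock(); good=0
for i in range(40):
    F=[]
    for _ in range(4): manip.hold(.025); F.append(manip.read_contact_force()-f0)
    F=np.mean(F,0); n=.978*F[2]-.21*F[:2]@y
    if n<16: z-=.0002 
    elif n>18: z+=.0002
    if abs(n-17)>1: go(z,.02)
    print(round(z0-z,4),F.round(1),round(n,2),round(manip.read_tool_pos()[2],4),round(manip.read_clock(),2))
    good=good+1 if 15<n<18.5 else 0
    if good>=12: break
np.save("zc.npy",z)
```

```text
0.1493 [-4.4 -6.  13. ] 14.12 0.2052 34.58
0.1495 [-4.  -6.3 13.6] 14.75 0.2051 34.93
0.1497 [-4.2 -6.6 13.4] 14.6 0.2049 35.28
0.1499 [-5.1 -6.3 14.2] 15.4 0.2048 35.63
0.1501 [-4.8 -6.2 14.2] 15.36 0.2046 35.98
0.1503 [-4.4 -6.4 14.7] 15.85 0.2044 36.33
0.1503 [-4.9 -6.8 14.8] 16.11 0.2044 36.43
0.1505 [-5.3 -6.3 14.2] 15.41 0.2043 36.78
0.1505 [-5.3 -6.6 14.9] 16.11 0.2043 36.88
0.1505 [-5.  -6.9 15.1] 16.36 0.2042 36.98
0.1505 [-4.9 -6.5 15. ] 16.23 0.2042 37.08
0.1507 [-4.9 -6.5 14.6] 15.77 0.204 37.43
0.1507 [-5.1 -6.1 14.9] 16.05 0.204 37.53
0.1507 [-5.1 -6.8 14.8] 16.07 0.204 37.63
0.1509 [-5.6 -6.3 14.5] 15.69 0.2038 37.98
```

Run:
```python
from h import *
S=np.load("st.npy");f0=S[3:]
print((manip.read_contact_force()-f0).round(2),manip.read_moment().round(2),manip.read_tool_pos().round(4),manip.read_tool_rot().round(4),manip.read_opening())
b=cv2.resize(manip.read_camera("side")[150:300,200:360],(800,750))[:600]; cv2.imwrite("pics/s4.png",b)
a=cv2.imread("pics/s3.png")
g=lambda i,r:np.float32(cv2.cvtColor(i,cv2.COLOR_BGR2GRAY)[r[1]:r[3],r[0]:r[2]])
for n,r in dict(handle=(440,80,520,160),hend=(535,40,590,110),arm=(330,120,480,260),finger=(470,5,545,80),bench=(580,320,700,400),rim=(290,380,440,520)).items():
    print(n,cv2.phaseCorrelate(g(a,r),g(b,r),cv2.createHanningWindow((r[2]-r[0],r[3]-r[1]),cv2.CV_32F)))
w=manip.read_camera("wrist");cv2.imwrite("pics/w4.png",w)
K=manip.camera_info("side");T=np.linalg.inv(K["pose"])
for p in [(.5935,-.16,.18),(.5935,-.16,.1785)]:
    c=T[:3,:3]@p+T[:3,3];c=np.array(K["mtx"])@(c/c[2]);print((c[:2]-[200,150])*5)
```

```text
[-5.84 -7.67 14.97] [-1.57  1.13  0.08] [ 0.5936 -0.1599  0.2038] [ 9.957e-01 -9.210e-02  3.000e-04  1.000e-03] -0.0017212516974932485
handle ((0.13227916934147999, 0.22261076471849606), 0.5557506889104843)
hend ((0.21132251819154746, -0.29313355770582916), 0.5649276914419952)
arm ((0.08004501102590211, -0.03821822686354892), 0.44352084053887264)
finger ((0.606797947388003, 0.3636397818453929), 0.520796721733941)
bench ((-0.03252125559257735, -0.10103319233584784), 0.6807072649399439)
rim ((-0.04647069853344021, -0.006403039033259006), 0.9046633651521471)
[513.67460936  76.28609587]
[513.73563624  78.38947127]
```

View pics/w4.png

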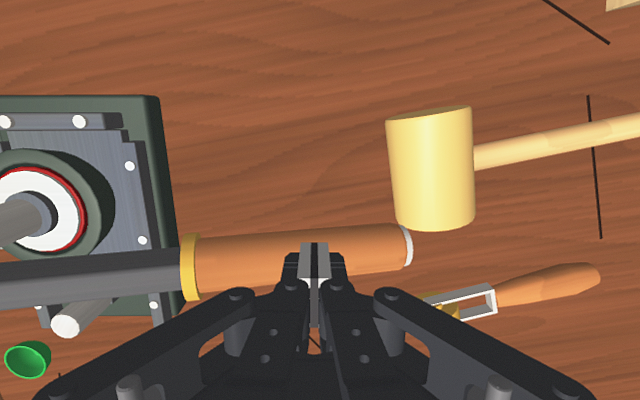

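View pics/s4.png

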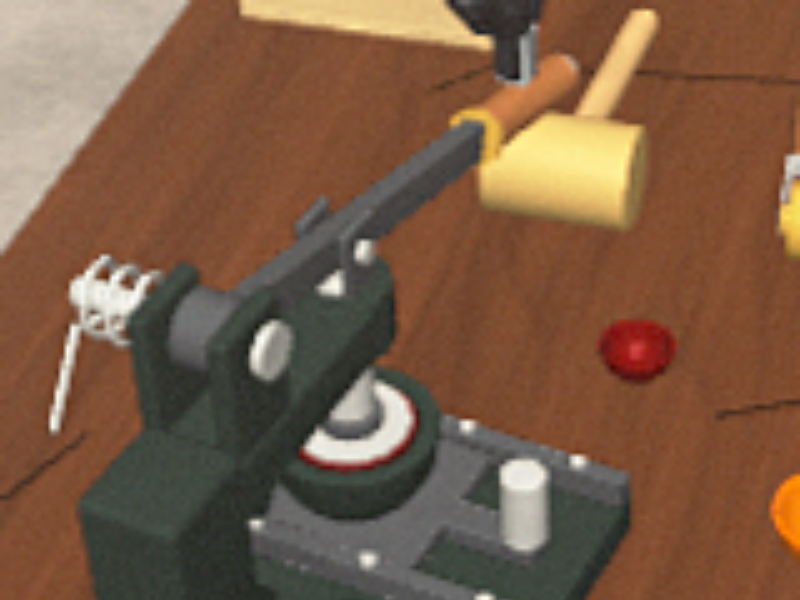

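Between the two pictures the handle at (500,130) didn't move but the fingertip went down. The steady Fx also says the tip sits about 5 mm off the grip's crest, on the -x side, and is creeping. I'll ease off, shift +5 mm in x, and press again.

Run:
```python
from h import *
Q=q(-10.5); a=np.radians(10.5); y=np.array([np.sin(a),np.cos(a)]); x=np.array([np.cos(a),-np.sin(a)])
S=np.load("st.npy"); z0=S[0];pin=S[1:3];f0=S[3:]; z=float(np.load("zc.npy")); off=0.
def go(z,v):
    s=np.arcsin(np.clip((z-z0+.0784)/.33,-.4,.4)); h=pin-.33*np.cos(s)*y+off*x
    manip.movel([*h,z],Q,v); return manip.read_contact_force()-f0
def rep(F): print(round(z0-z,4),F.round(1),round(manip.read_tool_pos()[2],4),round(manip.read_clock(),2))
z+=.003; rep(go(z,.02))
for i in range(5): off+=.001; z+=.0004; rep(go(z,.02))
n=0
for i in range(30):
    F=np.mean([(manip.hold(.02),manip.read_contact_force())[1]-f0 for _ in range(3)],0); n=.978*F[2]-.21*F[:2]@y
    if i%3==0 or n>12: rep(F)
    if n>15.7: break
    z-= .0008 if n<9 else .0003; go(z,.02)
t0=manip.read_clock(); np.save("zc.npy",[z,off])
for i in range(12):
    manip.hold(.12); F=manip.read_contact_force()-f0; print(F.round(1),round(.978*F[2]-.21*F[:2]@y,2),manip.read_tool_pos()[2].round(4),round(manip.read_clock()-t0,2))
```

```text
0.1479 [-1.8 -4.6  4.4] 0.2059 38.38
0.1475 [-2.6 -3.2  5.9] 0.2059 38.63
0.1471 [-2.7 -0.4  6. ] 0.2063 38.88
0.1467 [-2.3  0.7  5.1] 0.2068 39.13
0.1463 [-3.   1.   5.8] 0.2073 39.38
0.1458 [-1.5  0.5  4.8] 0.2078 39.63
0.1458 [-1.8  0.8  5.4] 0.2078 39.68
0.1482 [-0.7  0.8  6.2] 0.2055 40.58
0.1501 [-3.1  0.7 11. ] 0.2042 41.48
0.1504 [-3.   0.4 12.8] 0.204 41.78
0.1507 [-3.9  0.6 13. ] 0.2038 42.08
0.151 [-3.7  0.3 14.4] 0.2036 42.38
0.1513 [-4.3  0.4 14.9] 0.2034 42.68
0.1516 [-4.3  0.3 15.3] 0.2032 42.98
0.1519 [-4.6  0.4 16.3] 0.203 43.28
[-5.7  0.2 16.4] 16.24 0.203 0.12
[-5.1 -0.4 16.1] 16.01 0.203 0.23
[-4.7 -0.1 15.9] 15.71 0.203 0.35
[-5.2 -0.4 16.1] 16.08 0.203 0.47
[-3.1  0.5 15.6] 15.3 0.2029 0.58
[-3.6  0.3 15.6] 15.34 0.2029 0.7
[-4.6  0.1 14.6] 14.45 0.2029 0.82
[-3.5  0.1 14.8] 14.56 0.2029 0.93
[-4.7 -0.1 15.5] 15.34 0.2029 1.05
[-4.6  1.1 14.5] 14.14 0.2028 1.17
[-3.9  0.1 14.8] 14.57 0.2029 1.28
[-3.3  0.4 14.7] 14.47 0.2028 1.4
```

Run:
```python
from h import *
Q=q(-10.5); a=np.radians(10.5); y=np.array([np.sin(a),np.cos(a)]); x=np.array([np.cos(a),-np.sin(a)])
S=np.load("st.npy"); z0=S[0];pin=S[1:3];f0=S[3:]; z,off=np.load("zc.npy")
def go(z,v):
    s=np.arcsin(np.clip((z-z0+.0784)/.33,-.4,.4)); h=pin-.33*np.cos(s)*y+off*x
    manip.movel([*h,z],Q,v); return manip.read_contact_force()-f0
z-=.0005; go(z,.02); t0=manip.read_clock(); L=[]
while manip.read_clock()-t0<2.2:
    f=np.mean([(manip.hold(.03),manip.read_contact_force())[1]-f0 for _ in range(3)],0); L.append(round(float(f[2]),1))
    if f[2]<16.2: z-=.0002; go(z,.02)
    if f[2]>18: z+=.0002; go(z,.02)
print(L,round(z0-z,4))
for zz in np.arange(z+.005,z0+.0101,.010):
    F=go(zz,.035); print(round(z0-zz,3),F.round(1),round(manip.read_clock(),2))
t=manip.read_tool_pos(); manip.movel([t[0],t[1],.42],Q,.1)
manip.move_to([.45,-.2,.45],Q); manip.move_to([.30,-.32,.42],Q)
print(manip.read_clock(),manip.read_contact_force().round(2))
R={}
for c in ["side","top"]:
    cv2.imwrite(f"pics/{c}5.png",manip.read_camera(c))
    for l in ["grip","half_rim"]:
        print(c,l,[(round(d["confidence"],2),np.round(np.array(d["at"])*[640,400],1).tolist()) for d in manip.spot_point(c,l)][:6])
A=cv2.imread("pics/side5.png")[80:330,180:400];B=cv2.imread("pics/top5.png")[100:300,190:480]
A=cv2.resize(A,(390,443));B=cv2.resize(B,(400,276));B=cv2.copyMakeBorder(B,0,443-276,0,0,0);cv2.imwrite("pics/j5.png",np.hstack([A,B]))
```

```text
[15.8, 15.9, 16.4, 16.0, 16.6, 16.4, 16.4, 16.1, 16.2, 16.4, 16.3, 15.9] 0.1534
0.148 [0.2 1.2 6. ] 47.68
0.138 [1.  1.2 6.3] 48.12
0.128 [1.  2.6 6.3] 48.57
0.118 [1.4 2.6 5.4] 49.01
0.108 [-0.2  2.1  5.7] 49.44
0.098 [-0.3  2.4  5.6] 49.88
0.088 [-1.   2.5  4.6] 50.31
0.078 [0.1 3.1 4.4] 50.74
0.068 [0.3 2.2 4.5] 51.17
0.058 [-0.8  3.4  5.2] 51.61
0.048 [-0.6  4.   4.1] 52.04
0.038 [0.4 3.1 4.2] 52.48
0.028 [0.1 2.7 4.2] 52.92
0.018 [0.1 4.  3.9] 53.36
0.008 [-0.1  2.6  4.3] 53.8
-0.002 [-0.2  1.6  3.3] 54.24
56.5167 [0.43 0.51 0.21]
side grip [(0.88, [302.8, 125.9])]
side half_rim [(0.82, [368.0, 250.8]), (0.73, [274.8, 233.9]), (0.73, [316.3, 306.7]), (0.71, [271.2, 254.3]), (0.64, [326.5, 215.6]), (0.59, [354.9, 283.1])]
top grip [(0.8, [368.1, 162.2])]
top half_rim [(0.89, [307.7, 253.1]), (0.7, [349.4, 209.3]), (0.63, [252.0, 225.0]), (0.44, [296.3, 166.2])]
```

View pics/j5.png

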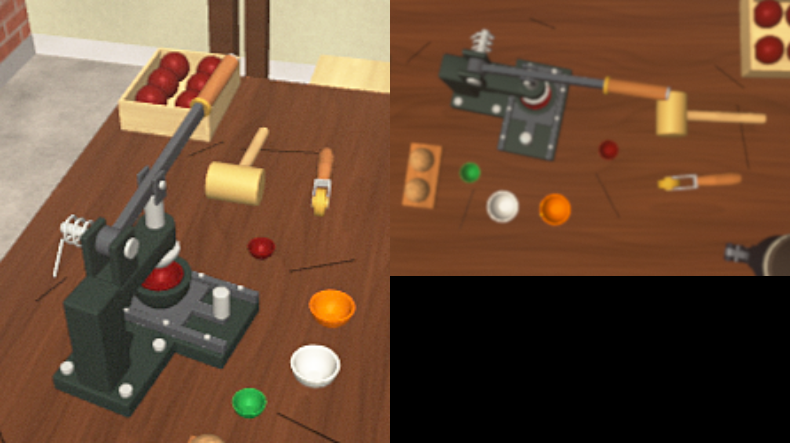

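The half is flush in the mould at crop (162,275). The arm is back at its rest, with the grip at side (303,126) as at the start. The carriage is in and the tools and cores haven't moved.

```bash
python3 -c "
from workcell import manip
print(manip.job_done())"
```

```text
the job is handed in; nothing more can be done
None
```

The job is handed in: the carriage is fully in, the half was pressed home with about 16 N held at the stop for about 2 s, the arm was eased back to its rest, and the tools and cork cores were left alone.

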